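Stack the bearing parts on two trailer stub axles

TASK

Fit up the two trailer stub axles standing on the bench: over the thick axle put the rubber seal first, then the large bearing, then the large castle nut with its slots up; over the thin axle put the small bearing, then the small castle nut, slots up. Each part just slips on loosely and must lie flat, on the flange or on the part below it. Leave the grease tub standing where it is.

Things in the scene. Friction and masses are not known exactly. Their poses are not given: they have to be found in the camera images.
- stub_thick: The thick stub axle, fixed to the bench: a round dark steel flange 90 mm across and 10 mm thick lying on the bench, with a plain bright round shaft 29 mm in diameter standing upright in its centre to 66 mm above the bench; the shaft's last 12 mm taper to 16 mm. Takes seal, large bearing and large nut, which then lie with their undersides 10, 24 and 44 mm above the bench. Origin: centre of the flange's underside on the bench, z up along the shaft.
- stub_thin: The thin stub axle, fixed to the bench: a round dark steel flange 76 mm across and 10 mm thick, with a plain bright round shaft 18 mm in diameter to 46 mm above the bench; the last 12 mm taper to 10 mm. Takes small bearing and small nut, which then lie with their undersides 10 and 26 mm above the bench. Origin: centre of the flange's underside on the bench, z up along the shaft.
- seal: The seal: a plain flat black rubber-faced ring, 64 mm outside, 40 mm hole, 14 mm tall, 60 g, rigid. Origin: centre of its underside, z up along the ring's axis; loose, lies flat on the bench at the start. 
- bearing_large: The large bearing: a dark steel ring with a circle of bright roller ends on its top face, 60 mm outside, 39 mm hole, 20 mm tall, about 0.2 kg. Origin: centre of its underside, z up along the ring's axis; loose, lies flat on the bench at the start. 
- nut_large: The large castle nut: six-sided dark steel, 54 mm across flats, 37 mm plain round hole, 18 mm tall: the flats are 12 mm tall, above them stand six teeth with slots between, one tooth over each flat, set 1.5 mm in from it. About 0.2 kg. Origin: centre of its underside, z up along the ring's axis; loose, lies flat on the bench at the start. The x axis points square through one flat, so flats face every 60 degrees from it.
- bearing_small: The small bearing: a dark steel ring with a circle of bright roller ends on its top face, 46 mm outside, 28 mm hole, 16 mm tall, about 0.1 kg. Origin: centre of its underside, z up along the ring's axis; loose, lies flat on the bench at the start. 
- nut_small: The small castle nut: six-sided dark steel, 38 mm across flats, 26 mm plain round hole, 15 mm tall: the flats are 9 mm tall, with six teeth above, one over each flat. About 80 g. Origin: centre of its underside, z up along the ring's axis; loose, lies flat on the bench at the start. The x axis points square through one flat, so flats face every 60 degrees from it.
- grease_tub: A closed round grease tub, 68 mm across and 60 mm tall, standing loose among the parts; to be left alone. Origin: centre of its underside.
There are look-alikes about, which are no part of the job. Leave any blue look-alike of the nut_large alone.

How it is judged:
At the end, for the whole second after the job is handed in: On the thick axle seal, large bearing, large nut and on the thin axle small bearing, small nut, in that order upwards: each within 9 mm of the shaft axis, within 3 mm of its seated height and 0.1 rad of flat, right side up, at rest; the grease tub upright within 30 mm of its start (horizontal distance between each of seal, bearing_large, nut_large and stub_thick below 0.009 m and z of seal in the frame of stub_thick between 0.007 and 0.013 m and angle between each of seal, bearing_large, nut_large, bearing_small, nut_small's own z axis and vertical below 0.1 rad and linear speed of each of seal, bearing_large, nut_large, bearing_small, nut_small below 0.02 m/s and z of bearing_large in the frame of stub_thick between 0.021 and 0.027 m and z of nut_large in the frame of stub_thick between 0.041 and 0.047 m and horizontal distance between each of bearing_small, nut_small and stub_thin below 0.009 m and z of bearing_small in the frame of stub_thin between 0.007 and 0.013 m and z of nut_small in the frame of stub_thin between 0.023 and 0.029 m and distance of grease_tub from where it was at the start of the episode below 0.03 m and angle between grease_tub's own z axis and vertical below 0.3 rad); the robot touches nothing.
It fails at once if the grease tub is shoved 30 mm or more, or tipped (distance of grease_tub from where it was at the start of the episode above 0.03 m or angle between grease_tub's own z axis and vertical above 0.3 rad).
It also fails if it takes over 120 s, if anything falls off the work surface, if the arm or the gripper's body presses on something with over 40 N, if the wrist force passes 120 N, or if a joint passes its speed limit or range.

ROBOT

A 6-joint arm with a two-finger parallel gripper is mounted at the origin on the work surface. World frame = base frame: x ahead of the robot, y to its left, z up, the work surface at z = 0. Lengths are in m, angles in rad, forces in N, time in s.
With the tool pointing down it reaches from about 0.225 to 0.875 m from the base axis. Payload 3.4 kg.
Tool frame: the origin (TCP) lies at the very end of the fingers, on their centre line; the grasp point (between the pads) lies 19 mm behind it; z points along the fingers, y is the direction in which the jaws open and shut (so a half turn about z gives the same grasp; the last joint's range is limited). The gripper opens to 85 mm and grips with 20 to 120 N. Pads are 22 mm wide; open, the fingers measure 114 mm over their backs; the gripper's body (76 mm by 85 mm) begins 54 mm behind the grasp point. The pads swing forward as they close: fully open they stand 13 mm farther back than shut.
Start: joints at [-1.383, 0.276, 1.505, -0, 1.361, -0.121], TCP at [0.175, -0.548, 0.231] pointing down, gripper open.
Joint ranges: [-2.89, 2.89], [-0.75, 2.08], [0.22, 2.7], [-1.18, 4.32], [0.11, 2.71], [-2.7, 2.7]. Speed limits (rad/s): [2.57, 2.57, 3.14, 3.14, 3.14, 3.14].

INTERFACE

Orientations are given as a unit quaternion [w, x, y, z].
In Python, from rig import telemetry, cams, sign_off, spotter gives the robot as it stands.
- The arm moves only by the tool servo_tool, never from a script. Its argument "steps" is a list of rows, each a list of 6 numbers: the shift along the tool's x, y, z in mm, then the turn, a rotation vector about the tool's x, y, z in degrees. In form: [[x, y, z, ax, ay, az], ...]. A call has 1 to 8 rows; each row is the pose to reach, as a shift and turn from the pose commanded when the call began, along the tool's axes at that moment; what a row does not reach only later rows make up. A row lasts 1/10 s, in which the tool goes at most 50 mm and 8.59 degrees, less where a joint would pass 70% of its speed; a pose out of reach is approached as far as the arm can. A call with a gripper value outside its range is refused whole. "hand" is the closure in counts, from 0 (fully open) to 255 (shut), set as the call begins (left out, the last holds). The fingers move at their own pace and stop on an object; "grip_force" is the grip in N (left out, the last holds). Time passes only in rows, so rows that repeat a pose let the fingers close. It gives the time, the measured TCP pose, the force and the opening at its end, in the units of the state.
- telemetry.get_state(): the state, without advancing time (a new reading comes with each control period).
- cams.get_image(name): name is "scene" or "top" or "wrist"; returns (picture, depth): 384x512x3 uint8, red, green, blue; 384x512 float32, m along the optical axis (not along the pixel's ray), 0 where there is no reading.
- cams.camera_model(name): a dict with "camera_matrix" (3x3 intrinsics, pixels), "origin" and "rotation" of the camera in the world; the wrist camera has in their place "tool_from_camera" (4x4, takes a point from camera to tool coordinates, whose origin is the TCP and whose axes are the flange's). Camera axes: x right, y up, looking along -z (the intrinsics and any distortion apply to the point x, -y, -z); pixel columns grow to the right and rows downward; lengths in m; the calibration is good to about 2 mm. A picture is of the moment at which its call begins: read the wrist's pose just before it. camera_model takes no time and is no camera call.
- sign_off(): hands the job in, once; it reports no verdict.
Trained networks look in the newest picture that a camera, given by its name, has taken for a name from the list of things; names that differ only in an ending like _2 or _b are one class to them, and where a whole thing is asked for, a point or a joint stands for the part that bears it (a point fixed in the world has none). Each returns a list of dicts, best first, with "conf" (0 to 1); they miss things now and then, are a little off and sometimes report something else, mostly with a low value. They report only what shows in the picture. A call takes as long as a camera call. They do not tell look-alikes from the thing itself.
- spotter.outline_of(query, camera): "region" (384x512 bool, what is visible of it) and "rect" ([left, top, width, height] in pixels, round what is visible of it).
The state is a dict: "clock": time; "qpos": joint angles; "qd": joint speeds; "effort": joint torques, N m; "position": TCP position; "ee_rot": TCP orientation; "contact_force": force on the tool from outside, world axes, zero at the start; "moment": the same for the moment, N m; "width": finger opening in m.
Only numpy, scipy, OpenCV 4.12 (cv2) and the standard library are available. Lean on these libraries where they do the work, as an engineer would, in place of code of your own. Each camera call takes 0.05 s, during which the arm holds its last target.

## Working session

There is one attempt and no reset: what is moved stays moved. The work goes in short steps, Python scripts to look and compute and a tool call to move; the robot and the scene stay as the last step left them, time stands still between calls to the robot, and variables do not carry over. Pictures are saved under pics/ and viewed, and the job is handed in when it is done.

Besides the shell and the picture viewer there is one more tool, called after ">>>" as a command line: name --pt "numbers of a row" for each row, then --argument value for the rest. servo_tool: Moves the arm, as the interface text tells. Its arguments: {"type":"object","properties":{"steps":{"type":"array","items":{"type":"array","items":{"type":"number"}}},"hand":{"type":"number"},"grip_force":{"type":"number"}},"required":["steps"]}

```bash
ls; mkdir -p pics
python3 - <<'E'
from rig import telemetry,cams,spotter
import cv2,json
for n in ["scene","top","wrist"]:
    im,d=cams.get_image(n); cv2.imwrite(f"pics/{n}0.png",im[:,:,::-1])
    print(n,cams.camera_model(n))
print(telemetry.get_state())
E
```

```text
pics
scene {'camera_matrix': array([[382.76409015,   0.        , 257.61656465],
       [  0.        , 382.76409015, 190.71510071],
       [  0.        ,   0.        ,   1.        ]]), 'origin': array([ 1.15717201, -0.30551218,  0.60211982]), 'rotation': array([0.78562995, 0.35567592, 0.20624193, 0.46232509])}
top {'camera_matrix': array([[348.60678619,   0.        , 258.98084043],
       [  0.        , 348.60678619, 192.62784188],
       [  0.        ,   0.        ,   1.        ]]), 'origin': array([0.40994426, 0.00795546, 1.00115822]), 'rotation': array([ 0.70985891,  0.06603832, -0.06483484, -0.69823757])}
wrist {'camera_matrix': array([[332.64866117,   0.        , 253.7192049 ],
       [  0.        , 332.64866117, 188.94005758],
       [  0.        ,   0.        ,   1.        ]]), 'tool_from_camera': array([[-5.33333917e-04,  9.58192268e-01,  2.86124610e-01,
         7.20831355e-02],
       [ 9.99999192e-01,  1.80787606e-04,  1.25855724e-03,
         1.69949518e-04],
       [ 1.15421203e-03,  2.86125050e-01, -9.58191590e-01,
        -1.42588935e-01],
       [ 0.00000000e+00,  0.00000000e+00,  0.00000000e+00,
         1.00000000e+00]])}
{'clock': 0.15, 'qpos': array([-1.38297334e+00,  2.76430085e-01,  1.50582287e+00, -2.06638570e-05,
        1.36070207e+00, -1.21018417e-01]), 'qd': array([-0.00124872, -0.00051456, -0.00429526, -0.00070894, -0.00016319,
        0.00182158]), 'effort': array([ 1.10750338e-03, -4.17145872e+01, -2.46032292e+01, -1.37812526e-04,
        7.62839976e-03, -1.00931410e-05]), 'position': array([ 0.17467889, -0.54741779,  0.23065738]), 'ee_rot': array([-6.80469087e-04,  9.88100236e-01,  1.53809819e-01, -3.28465891e-05]), 'contact_force': array([-0.14455811, -0.07843781,  0.55750212]), 'moment': array([-0.00269283, -0.01110444,  0.02735906]), 'width': 0.08551727282109646}
```

View pics/scene0.png

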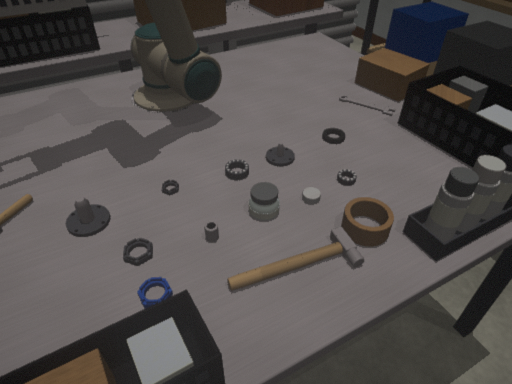

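View pics/top0.png

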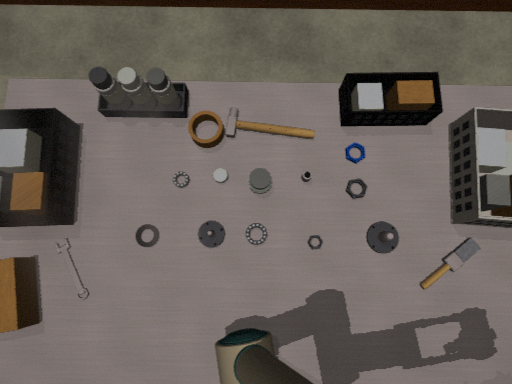

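View pics/wrist0.png

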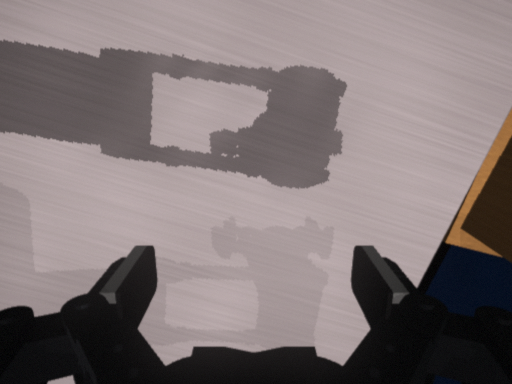

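Top view shows: seal (147,236), thin axle (211,234), large bearing (256,234), small nut (315,242), thick axle (382,237), small bearing (181,180), large nut (356,188) with a blue look-alike (355,152), and the tub (260,181). The brown ring at (206,128) and white cap at (220,176) are not part of the job.

```bash
cat > h.py <<'E'
import numpy as np,cv2
from rig import telemetry,cams,spotter
from scipy.spatial.transform import Rotation as R
def q2R(q): return R.from_quat([q[1],q[2],q[3],q[0]]).as_matrix()
def campose(n,st=None):
    m=cams.camera_model(n);K=m["camera_matrix"]
    if n=="wrist":
        T=np.eye(4);T[:3,:3]=q2R(st["ee_rot"]);T[:3,3]=st["position"]
        C=T@m["tool_from_camera"]
        return K,C[:3,:3],C[:3,3]
    r=np.array(m["rotation"]); Rm=q2R(r) if r.size==4 else r
    return K,Rm,np.array(m["origin"])
def plane(px,z,P):
    K,Rm,o=P; px=np.atleast_2d(px).astype(float)
    d=np.c_[(px[:,0]-K[0,2])/K[0,0],-(px[:,1]-K[1,2])/K[1,1],-np.ones(len(px))]@Rm.T
    return o+d*((z-o[2])/d[:,2])[:,None]
def cloud(d,P):
    K,Rm,o=P; v,u=np.mgrid[:d.shape[0],:d.shape[1]]
    return np.stack([(u-K[0,2])/K[0,0]*d,-(v-K[1,2])/K[1,1]*d,-d],-1)@Rm.T+o
def proj(p,P):
    K,Rm,o=P; c=(np.atleast_2d(p)-o)@Rm
    return np.c_[K[0,0]*c[:,0]/-c[:,2]+K[0,2],-K[1,1]*c[:,1]/-c[:,2]+K[1,2]]
E
python3 - <<'E'
from h import *
im,d=cams.get_image("top");P=campose("top");C=cloud(d,P)
print("table z",np.median(C[250:300,100:200,2]), C[20:,:,2][200,250])
H=dict(seal=.014,bearing_large=.02,nut_large=.018,bearing_small=.016,nut_small=.015,grease_tub=.06,stub_thick=.01,stub_thin=.01)
for n,h in H.items():
    for r in spotter.outline_of(n,"top"):
        m=r["region"].astype(np.uint8)
        c,_=cv2.findContours(m,0,2);c=max(c,key=cv2.contourArea)
        (x,y),rad=cv2.minEnclosingCircle(c)
        zz=C[r["region"]][:,2]
        print(n,round(r["conf"],2),r["rect"],(round(x,1),round(y,1),round(rad,1)),"xy",plane([x,y],h,P)[0].round(4),"z95",np.percentile(zz,[50,90]).round(4))
im2=cv2.resize(im[130:270,110:420],None,fx=2.5,fy=2.5,interpolation=cv2.INTER_CUBIC);cv2.imwrite("pics/topz.png",im2[:,:,::-1])
E
```

```text
table z 0.00032540360694988113 0.0016117544543224893
seal 0.52 [134.9, 222.9, 25.0, 25.8] (145.9, 235.3, 11.9) xy [0.4675 0.3276 0.014 ] z95 [0.0136 0.0163]
bearing_large 0.52 [245.1, 222.4, 22.2, 21.7] (255.4, 233.2, 10.9) xy [0.4779 0.0194 0.02  ] z95 [0.0201 0.0228]
nut_large 0.49 [345.0, 177.8, 19.6, 22.9] (355.4, 187.8, 10.5) xy [ 0.6128 -0.266   0.018 ] z95 [0.0129 0.0188]
nut_large 0.45 [344.3, 140.6, 20.8, 20.0] (354.1, 152.1, 10.0) xy [ 0.7197 -0.2659  0.018 ] z95 [0.0124 0.0191]
bearing_small 0.63 [174.2, 171.1, 17.5, 17.7] (180.4, 179.4, 7.8) xy [0.6298 0.2394 0.016 ] z95 [0.0158 0.0183]
nut_small 0.65 [248.3, 168.9, 21.3, 26.5] (259.0, 180.3, 12.9) xy [0.6313 0.0117 0.015 ] z95 [0.0595 0.0622]
nut_small 0.63 [308.5, 234.2, 14.6, 13.6] (314.0, 241.5, 7.2) xy [ 0.4579 -0.1454  0.015 ] z95 [0.0091 0.0145]
grease_tub 0.88 [251.1, 165.1, 19.1, 29.7] (259.0, 180.1, 13.5) xy [0.6215 0.0116 0.06  ] z95 [0.0592 0.0622]
stub_thick 0.96 [363.9, 221.0, 33.5, 33.8] (381.3, 237.3, 16.7) xy [ 0.473  -0.3365  0.01  ] z95 [0.0107 0.0556]
stub_thin 0.76 [200.0, 222.8, 26.0, 27.4] (210.7, 233.2, 13.8) xy [0.4765 0.1459 0.01  ] z95 [0.0103 0.0133]
```

View pics/topz.png

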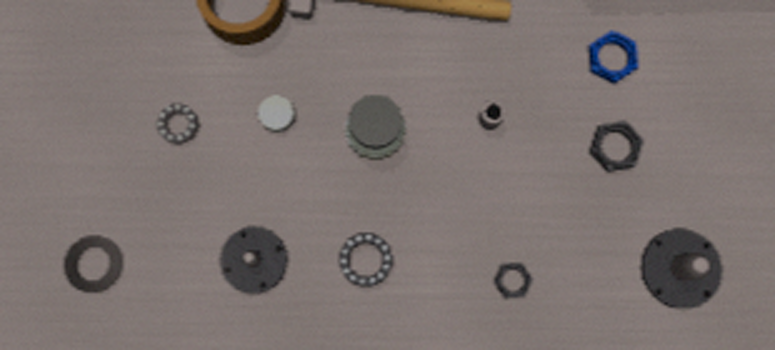

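>>> servo_tool --pt "228 -302 31 0 0 17.7" --pt "228 -302 31 0 0 17.7" --pt "228 -302 31 0 0 17.7" --pt "228 -302 31 0 0 17.7" --pt "228 -302 31 0 0 17.7" --pt "228 -302 31 0 0 17.7" --pt "228 -302 31 0 0 17.7" --pt "228 -302 31 0 0 17.7" --hand 0 --grip_force 40

```text
clock: 1.4
position: [0.3, -0.1874, 0.2002]
ee_rot: [-0.001, 1.0, 0.001, 0.0]
contact_force: [0.2, -0.4, 0.4]
width: 0.0856
```

>>> servo_tool --pt "100 -347 70 0 0 0" --pt "100 -347 70 0 0 0" --pt "100 -347 70 0 0 0" --pt "100 -347 70 0 0 0" --pt "100 -347 70 0 0 0" --pt "100 -347 70 0 0 0" --pt "100 -347 70 0 0 0" --pt "100 -347 70 0 0 0"

```text
clock: 2.2
position: [0.4011, 0.1601, 0.1298]
ee_rot: [-0.001, 1.0, 0.002, 0.0]
contact_force: [0.4, -0.7, -0.0]
width: 0.0858
```

>>> servo_tool --pt "68 -168 20 0 0 0" --pt "68 -168 20 0 0 0" --pt "68 -168 20 0 0 0" --pt "68 -168 20 0 0 0" --pt "68 -168 20 0 0 0" --pt "68 -168 20 0 0 0" --pt "68 -168 20 0 0 0"

```text
clock: 2.9
position: [0.4675, 0.3231, 0.1102]
ee_rot: [0.001, 1.0, -0.0, -0.0]
contact_force: [-0.9, -0.0, 0.7]
width: 0.0854
```

```bash
cat >> h.py <<'E'
def look(tag,items,show=True):
    st=telemetry.get_state(); im,d=cams.get_image("wrist"); P=campose("wrist",st); o=im.copy()
    Rt=q2R(st["ee_rot"])
    print("tcp",st["position"].round(4),"x-axis yaw",np.degrees(np.arctan2(Rt[1,0],Rt[0,0])).round(2))
    out={}
    C=cloud(d,P)
    for n,h,rad in items:
        for r in spotter.outline_of(n,"wrist")[:2]:
            m=r["region"].astype(np.uint8)
            c,_=cv2.findContours(m,0,2); c=max(c,key=cv2.contourArea)
            cv2.drawContours(o,[c],-1,(255,0,0),1)
            # points within height band near top -> circle centre by robust cloud
            pts=C[r["region"]]; top=pts[np.abs(pts[:,2]-h)<.004]
            res="none"
            if len(top)>30:
                (cx,cy),rr=cv2.minEnclosingCircle(top[:,:2].astype(np.float32)); res=(round(cx,4),round(cy,4),round(rr,4),len(top))
            w=plane(c[:,0,:]+0.0,h,P)[:,:2].astype(np.float32)
            (ex,ey),er=cv2.minEnclosingCircle(w)
            A=np.c_[2*w,np.ones(len(w))];s=np.linalg.lstsq(A,(w**2).sum(1),rcond=None)[0]
            print(n,round(r["conf"],2),[round(v) for v in r["rect"]],"depthcirc",res,"mec",(round(ex,4),round(ey,4),round(er,4)),"ls",s[:2].round(4),"zpct",np.percentile(pts[:,2],[5,50,95]).round(4))
    cv2.imwrite(f"pics/{tag}.png",o[:,:,::-1])
    return im,d,P,C
E
python3 - <<'E'
from h import *
look("w1",[("seal",.014,.032)])
E
```

```text
tcp [0.4675 0.3231 0.1102] x-axis yaw -0.02
seal 0.63 [206, 149, 86, 79] depthcirc (0.4671, 0.3267, 0.032, 3297) mec (0.4685, 0.3271, 0.0329) ls [0.4683 0.3267] zpct [0.0034 0.0137 0.0149]
```

View pics/w1.png

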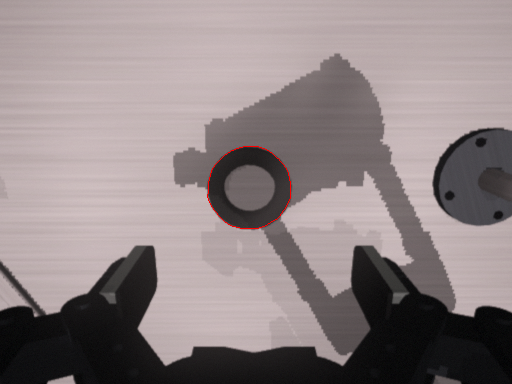

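Run:
```python
from h import *
s=telemetry.get_state();print(s["position"],s["qd"].round(3),s["qpos"].round(3))
```

```text
[0.46780593 0.32293959 0.11054798] [-0.003 -0.001 -0.002  0.    -0.002  0.001] [ 0.482  0.359  1.702 -0.     1.082  2.054]
```

>>> servo_tool --pt "-0.5 -3.8 60 0 0 0" --pt "-0.5 -3.8 90 0 0 0" --pt "-0.5 -3.8 111 0 0 0" --pt "-0.5 -3.8 111 0 0 0" --pt "-0.5 -3.8 111 0 0 0"

```text
clock: 3.5
position: [0.4681, 0.3274, -0.0001]
ee_rot: [-0.0, 1.0, -0.001, 0.0]
contact_force: [0.6, -0.1, 0.9]
width: 0.085
```

>>> servo_tool --pt "0 0 0 0 0 0" --pt "0 0 0 0 0 0" --pt "0 0 0 0 0 0" --pt "0 0 0 0 0 0" --pt "0 0 0 0 0 0" --pt "0 0 0 0 0 0" --pt "0 0 0 0 0 0" --hand 255 --grip_force 40

```text
clock: 4.2
position: [0.4691, 0.3283, 0.0019]
ee_rot: [-0.001, 1.0, 0.0, 0.002]
contact_force: [-1.2, -0.7, 6.2]
width: 0.0613
```

Run:
```python
from h import *
s=telemetry.get_state();print(s["position"],s["width"],s["contact_force"])
look("w2",[("seal",.014,.032)])
im,d=cams.get_image("scene");cv2.imwrite("pics/s2.png",cv2.resize(im[60:200,240:420],None,fx=4,fy=4)[:,:,::-1])
```

```text
[0.46911734 0.32830284 0.00190387] 0.06131637860513868 [-1.19152614 -0.72279256  6.23507953]
tcp [0.4691 0.3283 0.0019] x-axis yaw 0.03
seal 0.61 [184, 192, 140, 132] depthcirc (0.4675, 0.3286, 0.0322, 9209) mec (0.4692, 0.3279, 0.0332) ls [0.469  0.3282] zpct [0.0047 0.0137 0.0148]
```

View pics/w2.png

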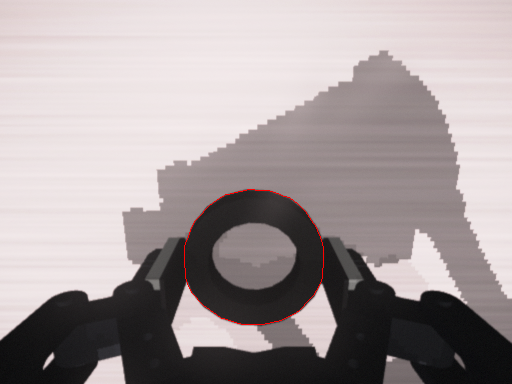

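View pics/s2.png

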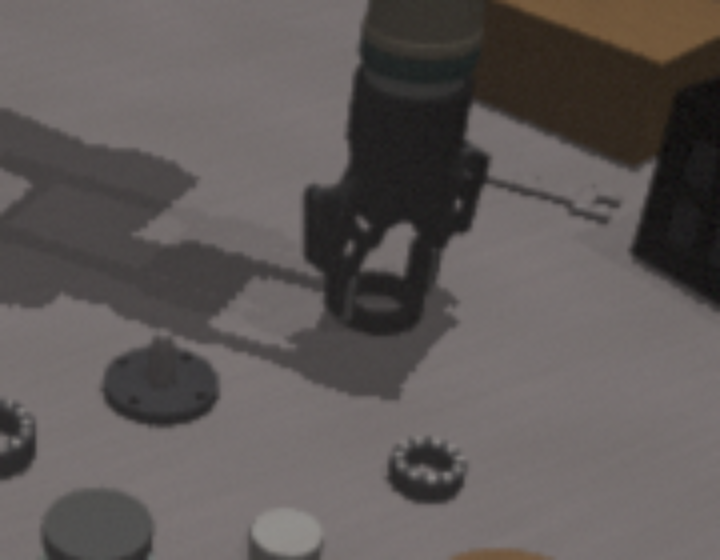

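>>> servo_tool --pt "0 0 -40 0 0 0" --pt "0 0 -90 0 0 0" --pt "0 0 -130 0 0 0" --pt "-15 50 -130 0 0 0" --pt "-15 100 -130 0 0 0" --pt "-15 150 -130 0 0 0" --pt "-30 200 -130 0 0 0" --pt "-30 250 -130 0 0 0"

```text
clock: 5.15
position: [0.4361, 0.0806, 0.1304]
ee_rot: [-0.0, 1.0, 0.0, 0.001]
contact_force: [1.1, 0.1, -0.2]
width: 0.0612
```

>>> servo_tool --pt "-50 385 0 0 0 0" --pt "-50 385 0 0 0 0" --pt "-50 385 0 0 0 0" --pt "-50 385 0 0 0 0" --pt "-50 385 0 0 0 0" --pt "-50 385 0 0 0 0" --pt "-50 385 0 0 0 0" --pt "-50 385 0 0 0 0"

```text
clock: 5.95
position: [0.3875, -0.3064, 0.1308]
ee_rot: [0.002, 1.0, -0.001, 0.001]
contact_force: [0.3, -0.1, 0.1]
width: 0.0614
```

>>> servo_tool --pt "0 26 0 0 0 0" --pt "0 26 0 0 0 0" --pt "0 26 0 0 0 0" --pt "0 26 0 0 0 0"

```text
clock: 6.35
position: [0.3875, -0.3278, 0.1297]
ee_rot: [-0.0, 1.0, 0.0, 0.0]
contact_force: [-0.3, -0.4, -1.0]
width: 0.0612
```

Run:
```python
from h import *
im,d,P,C=look("w3",[("stub_thick",.01,.045),("seal",.14,.032)])
np.savez("w3",C=C,im=im)
Z=C[...,2]
for lo,hi in [(.008,.012),(.02,.05),(.05,.063),(.063,.07)]:
    m=(Z>lo)&(Z<hi)&(C[...,0]>.42)&(C[...,0]<.53)&(abs(C[...,1]+.337)<.055); p=C[m]
    if len(p)>5:
        (cx,cy),r=cv2.minEnclosingCircle(p[:,:2].astype(np.float32));print(lo,hi,len(p),cx,cy,r,p.mean(0))
```

```text
tcp [ 0.3875 -0.3278  0.1297] x-axis yaw 0.02
stub_thick 0.92 [212, 4, 119, 128] depthcirc (0.4729, -0.3407, 0.0452, 10152) mec (0.473, -0.341, 0.0452) ls [ 0.4729 -0.3407] zpct [0.0087 0.0101 0.0652]
seal 0.81 [182, 190, 144, 134] depthcirc (0.3857, -0.3277, 0.0321, 9561) mec (0.3866, -0.3284, 0.0338) ls [ 0.3865 -0.3278] zpct [0.1314 0.1414 0.1425]
0.008 0.012 10104 0.4731360971927643 -0.3404860496520996 0.04511595144867897 [ 0.47430893 -0.34020741  0.00989516]
0.02 0.05 17 0.4648483395576477 -0.3325161635875702 0.008615805767476559 [ 0.46352214 -0.33126114  0.03557805]
0.05 0.063 934 0.4728655517101288 -0.3407306969165802 0.014518256299197674 [ 0.47226418 -0.34004234  0.05813736]
0.063 0.07 834 0.472670316696167 -0.34036970138549805 0.01001632772386074 [ 0.47291086 -0.34061161  0.06549617]
```

View pics/w3.png

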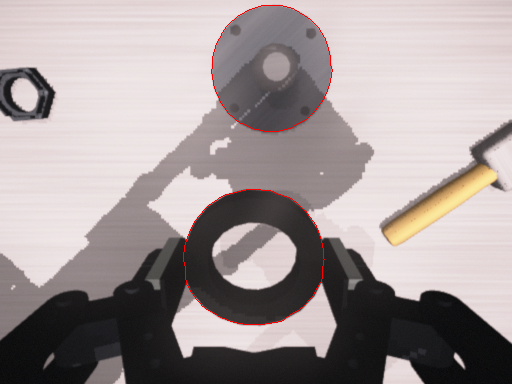

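>>> servo_tool --pt "43 13 0 0 0 0" --pt "87 13 0 0 0 0" --pt "87 13 0 0 0 0" --pt "87 13 0 0 0 0" --pt "87 13 0 0 0 0"

```text
clock: 7.0
position: [0.4738, -0.3409, 0.129]
ee_rot: [-0.0, 1.0, 0.0, -0.001]
contact_force: [0.2, 0.1, -0.2]
width: 0.0611
```

>>> servo_tool --pt "0 0 30 0 0 0" --pt "0 0 60 0 0 0" --pt "0 0 85 0 0 0" --pt "0 0 105 0 0 0" --pt "0 0 116 0 0 0" --pt "0 0 116 0 0 0" --pt "0 0 116 0 0 0"

```text
clock: 7.7
position: [0.4746, -0.3423, 0.014]
ee_rot: [0.0, 1.0, -0.0, 0.0]
contact_force: [0.6, -0.3, -0.8]
width: 0.0611
```

>>> servo_tool --pt "0 0 0 0 0 0" --pt "0 0 0 0 0 0" --pt "0 0 0 0 0 0" --pt "0 0 0 0 0 0" --pt "0 0 -40 0 0 0" --pt "0 0 -90 0 0 0" --pt "0 0 -120 0 0 0" --pt "0 0 -120 0 0 0" --hand 0

```text
clock: 8.5
position: [0.4775, -0.3443, 0.1388]
ee_rot: [0.004, 1.0, 0.0, 0.004]
contact_force: [0.6, -0.7, 0.7]
width: 0.0851
```

Run:
```python
from h import *
look("w4",[("seal",.024,.032),("stub_thick",.01,.045)])
```

```text
tcp [ 0.4775 -0.3443  0.1388] x-axis yaw 0.0
seal 0.86 [211, 149, 81, 76] depthcirc (0.4733, -0.3426, 0.0319, 2558) mec (0.4745, -0.3423, 0.0329) ls [ 0.4741 -0.3423] zpct [0.0138 0.0238 0.0251]
stub_thick 0.65 [196, 131, 103, 105] depthcirc (0.4729, -0.3408, 0.0452, 4142) mec (0.4732, -0.3405, 0.0459) ls [ 0.4736 -0.3406] zpct [0.0086 0.0103 0.0657]
```

View pics/w4.png

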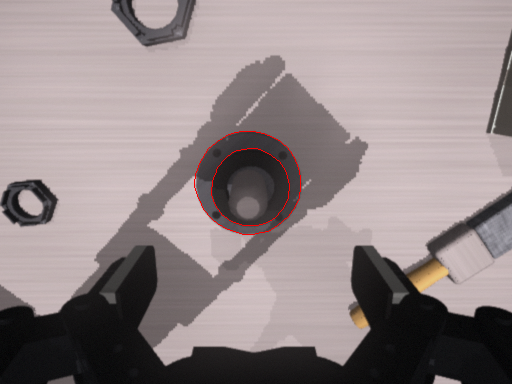

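Seal is seated (top at 24 mm, 2 mm off axis). Next, the large bearing.

>>> servo_tool --pt "0 -364 20 0 0 0" --pt "0 -364 20 0 0 0" --pt "0 -364 20 0 0 0" --pt "0 -364 20 0 0 0" --pt "0 -364 20 0 0 0" --pt "0 -364 20 0 0 0" --pt "0 -364 20 0 0 0" --pt "0 -364 20 0 0 0"

```text
clock: 9.45
position: [0.472, 0.0263, 0.1112]
ee_rot: [-0.001, 1.0, 0.002, -0.003]
contact_force: [-0.1, -0.6, -0.1]
width: 0.0852
```

>>> servo_tool --pt "0 0 0 0 0 0" --pt "0 0 0 0 0 0"

```text
clock: 9.65
position: [0.474, 0.0219, 0.1121]
ee_rot: [0.0, 1.0, 0.001, -0.001]
contact_force: [0.8, 0.4, -0.1]
width: 0.0851
```

Run:
```python
from h import *
look("w5",[("bearing_large",.02,.03)])
```

```text
tcp [0.474  0.0219 0.1121] x-axis yaw 0.07
bearing_large 0.92 [223, 144, 76, 79] depthcirc (0.4767, 0.0178, 0.03, 2824) mec (0.4783, 0.0185, 0.0309) ls [0.4782 0.0178] zpct [0.0075 0.0198 0.0212]
```

View pics/w5.png

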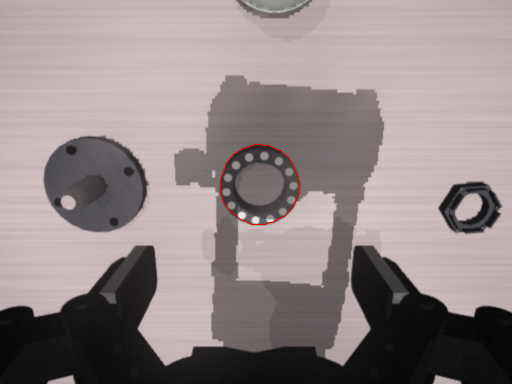

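Run:
```python
from h import *
s=telemetry.get_state();print(s["position"].round(4),s["qd"].round(3))
```

```text
[0.4746 0.021  0.1126] [-0.012 -0.004 -0.008  0.004  0.001  0.002]
```

>>> servo_tool --pt "2 2.6 50 0 0 0" --pt "2 2.6 85 0 0 0" --pt "2 2.6 110 0 0 0" --pt "2 2.6 110 0 0 0" --pt "2 2.6 110 0 0 0"

```text
clock: 10.25
position: [0.477, 0.0184, 0.0033]
ee_rot: [0.0, 1.0, -0.001, -0.0]
contact_force: [1.2, -0.6, 0.7]
width: 0.0855
```

>>> servo_tool --pt "0 0 0 0 0 0" --pt "0 0 0 0 0 0" --pt "0 0 0 0 0 0" --pt "0 0 0 0 0 0" --pt "0 0 0 0 0 0" --pt "0 0 0 0 0 0" --pt "0 0 0 0 0 0" --hand 255 --grip_force 50

```text
clock: 10.95
position: [0.4783, 0.0188, 0.0054]
ee_rot: [0.001, 1.0, 0.001, 0.002]
contact_force: [-1.7, -2.4, 7.6]
width: 0.0573
```

>>> servo_tool --pt "0 0 -40 0 0 0" --pt "0 0 -90 0 0 0" --pt "0 0 -130 0 0 0" --pt "-20 40 -130 0 0 0" --pt "-50 80 -130 0 0 0" --pt "-90 120 -130 0 0 0" --pt "-90 160 -130 0 0 0" --pt "-90 200 -130 0 0 0"

```text
clock: 11.75
position: [0.385, -0.1816, 0.1343]
ee_rot: [0.001, 1.0, -0.0, 0.001]
contact_force: [2.2, 0.6, -1.9]
width: 0.0572
```

>>> servo_tool --pt "0 150 0 0 0 0" --pt "0 150 0 0 0 0" --pt "0 150 0 0 0 0" --pt "0 150 0 0 0 0" --pt "0 150 0 0 0 0" --pt "0 150 0 0 0 0" --pt "0 150 0 0 0 0" --pt "0 150 0 0 0 0"

```text
clock: 12.55
position: [0.3868, -0.3292, 0.1336]
ee_rot: [-0.0, 1.0, 0.001, 0.0]
contact_force: [0.6, -0.2, -2.6]
width: 0.0573
```

Run:
```python
from h import *
look("w6",[("bearing_large",.148,.03),("stub_thick",.01,.045),("seal",.024,.03)])
s=telemetry.get_state();print(s["position"].round(4),s["qd"].round(3))
```

```text
tcp [ 0.3868 -0.3292  0.1336] x-axis yaw 0.09
bearing_large 0.88 [188, 190, 130, 134] depthcirc (0.3852, -0.3293, 0.0302, 7987) mec (0.388, -0.3294, 0.0324) ls [ 0.3879 -0.3293] zpct [0.1326 0.1476 0.149 ]
stub_thick 0.78 [211, 6, 114, 122] depthcirc (0.4729, -0.3405, 0.0449, 5545) mec (0.4729, -0.3405, 0.0448) ls [ 0.4728 -0.3407] zpct [0.0088 0.0102 0.0658]
seal 0.9 [226, 25, 92, 92] depthcirc (0.4728, -0.3425, 0.0319, 3950) mec (0.4725, -0.3423, 0.032) ls [ 0.4727 -0.3423] zpct [0.0192 0.0237 0.025 ]
[ 0.3869 -0.33    0.1335] [-0.003  0.002 -0.003 -0.002  0.001  0.002]
```

View pics/w6.png

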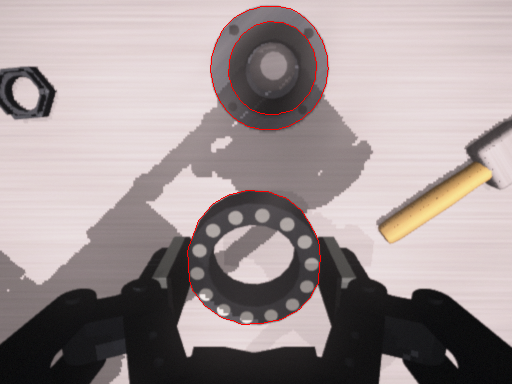

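>>> servo_tool --pt "43 11 0 0 0 0" --pt "87.5 11 0 0 0 0" --pt "87.5 11 0 0 0 0" --pt "87.5 11 0 0 0 0" --pt "87.5 11 0 0 0 0" --pt "87.5 11 0 0 0 0"

```text
clock: 13.35
position: [0.473, -0.3412, 0.1332]
ee_rot: [-0.0, 1.0, -0.0, -0.001]
contact_force: [0.6, 0.7, -1.8]
width: 0.057
```

>>> servo_tool --pt "0 0 30 0 0 0" --pt "0 0 60 0 0 0" --pt "0 0 85 0 0 0" --pt "0 0 102.5 0 0 0" --pt "0 0 102.5 0 0 0" --pt "0 0 102.5 0 0 0"

```text
clock: 13.95
position: [0.4736, -0.3417, 0.031]
ee_rot: [0.0, 1.0, -0.0, -0.0]
contact_force: [-0.4, -0.0, -2.1]
width: 0.0572
```

>>> servo_tool --pt "0 0 0 0 0 0" --pt "0 0 0 0 0 0" --pt "0 0 0 0 0 0" --pt "0 0 0 0 0 0" --pt "0 0 -40 0 0 0" --pt "0 0 -80 0 0 0" --pt "0 0 -95 0 0 0" --pt "0 0 -95 0 0 0" --hand 0

```text
clock: 14.75
position: [0.4759, -0.343, 0.129]
ee_rot: [0.002, 1.0, 0.0, 0.003]
contact_force: [0.4, 0.0, -0.6]
width: 0.0852
```

>>> servo_tool --pt "139 -75 12 0 0 0" --pt "139 -75 12 0 0 0" --pt "139 -75 12 0 0 0" --pt "139 -75 12 0 0 0" --pt "139 -75 12 0 0 0" --pt "139 -75 12 0 0 0" --pt "139 -75 12 0 0 0"

```text
clock: 15.45
position: [0.6116, -0.2673, 0.1134]
ee_rot: [-0.0, 1.0, -0.001, -0.001]
contact_force: [-0.2, 0.1, 0.0]
width: 0.0851
```

Run:
```python
from h import *
im,d,P,C=look("w7",[("nut_large",.018,.03)])
m=((C[...,2]>.006)&(C[...,2]<.03)&(np.hypot(C[...,0]-.6128,C[...,1]+.266)<.045))
p=C[m]; pts=p[:,:2].astype(np.float32)
hull=cv2.convexHull(pts)[:,0]
c0=hull.mean(0)
# orientation: min width scan
best=[]
for a in np.arange(0,180,1.):
    n=np.array([np.cos(np.radians(a)),np.sin(np.radians(a))]); q=pts@n; best.append((np.percentile(q,99.8)-np.percentile(q,.2),a,(np.percentile(q,99.8)+np.percentile(q,.2))/2))
W=np.array(best); sc=[W[a,0]+W[(a+60)%180,0]+W[(a+120)%180,0] for a in range(60)]
a=int(np.argmin(sc));print("flat normal",a,[W[(a+k)%180] for k in(0,60,120)])
print(np.percentile(p[:,2],[10,50,90,99]))
q=pts;(cx,cy),r=cv2.minEnclosingCircle(q);print(cx,cy,r)
print(telemetry.get_state()["position"])
for zz in (.0,.018):pass
```

```text
tcp [ 0.6116 -0.2673  0.1134] x-axis yaw -0.08
nut_large 0.79 [216, 0, 86, 80] depthcirc (0.7213, -0.2714, 0.0273, 944) mec (0.7198, -0.2715, 0.0302) ls [ 0.7206 -0.2714] zpct [0.006  0.0121 0.0187]
nut_large 0.71 [219, 151, 77, 72] depthcirc (0.6129, -0.2713, 0.0273, 957) mec (0.6153, -0.2707, 0.0307) ls [ 0.6154 -0.2711] zpct [0.0025 0.0122 0.0186]
flat normal 11 [array([ 0.05387287, 11.        ,  0.55015941]), array([ 5.37572480e-02,  7.10000000e+01, -5.70410486e-02]), array([ 5.36660959e-02,  1.31000000e+02, -6.07123584e-01])]
[0.01065935 0.01238197 0.01823475 0.01917444]
0.6131672859191895 -0.27152758836746216 0.031081195920705795
[ 0.61199305 -0.26755514  0.11395167]
```

View pics/w7.png

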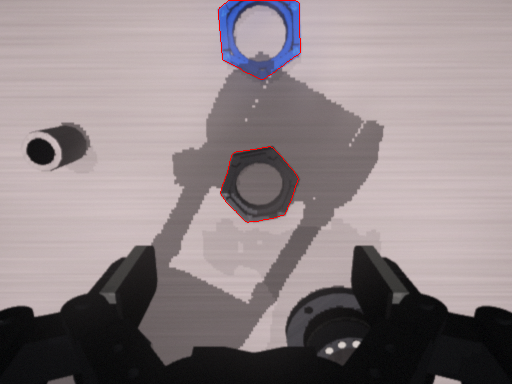

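```bash
cat >> h.py <<'E'
def tips():
    st=telemetry.get_state(); im,d=cams.get_image("wrist"); T=cams.camera_model("wrist")["tool_from_camera"]
    C=cloud(d,(cams.camera_model("wrist")["camera_matrix"],T[:3,:3],T[:3,3]))
    m=(np.abs(C[...,0])<.014)&(np.abs(C[...,1])>.015)&(np.abs(C[...,1])<.06)&(C[...,2]<.02)&(C[...,2]>-.05)&(d>0)
    for s in(-1,1):
        z=C[m&(np.sign(C[...,1])==s)]; print("tip z tool mm",(np.percentile(z[:,2],[50,95,99,100])*1e3).round(1),len(z))
E
python3 -c "
from h import *
tips()
print(telemetry.get_state()['position'])"
```

```text
tip z tool mm [-34.7 -17.5 -14.3 -12.3] 2919
tip z tool mm [-34.5 -17.3 -14.4 -13. ] 2923
[ 0.61221493 -0.26752854  0.11410079]
```

>>> servo_tool --pt "1 4 10 0 0 8" --pt "1 4 30 0 0 16" --pt "1 4 60 0 0 19" --pt "1 4 60 0 0 19" --pt "1 4 60 0 0 19" --pt "1 4 60 0 0 19"

```text
clock: 16.2
position: [0.6151, -0.2714, 0.0555]
ee_rot: [0.001, 0.986, -0.165, 0.001]
contact_force: [0.0, 0.7, 0.2]
width: 0.0853
```

Run:
```python
from h import *
cams.get_image("top")
s=telemetry.get_state();Rt=q2R(s["ee_rot"]);print(s["position"].round(4),s["qd"].round(3)); e=np.array([.6132,-.2715,.0])-s["position"];print((Rt.T@e*1e3).round(1), np.degrees(np.arctan2(Rt[1,0],Rt[0,0])))
```

```text
[ 0.6152 -0.2714  0.0557] [ 0.002  0.001  0.001 -0.002 -0.002  0.004]
[-2.1  0.7 55.7] -18.988727461557673
```

>>> servo_tool --pt "-2 0.5 40 0 0 0" --pt "-2 0.5 56 0 0 0" --pt "-2 0.5 56 0 0 0" --pt "-2 0.5 56 0 0 0"

```text
clock: 16.65
position: [0.6132, -0.2709, -0.0009]
ee_rot: [0.0, 0.986, -0.165, 0.001]
contact_force: [-0.1, 0.4, 0.5]
width: 0.0855
```

>>> servo_tool --pt "0 0 0 0 0 0" --pt "0 0 0 0 0 0" --pt "0 0 0 0 0 0" --pt "0 0 0 0 0 0" --pt "0 0 0 0 0 0" --pt "0 0 0 0 0 0" --pt "0 0 0 0 0 0" --hand 255 --grip_force 50

```text
clock: 17.35
position: [0.6134, -0.2711, -0.0002]
ee_rot: [0.001, 0.986, -0.165, 0.002]
contact_force: [-0.3, 0.7, 5.7]
width: 0.0526
```

>>> servo_tool --pt "0 0 -30 0 0 0" --pt "0 0 -80 0 0 0" --pt "0 0 -130 0 0 0" --pt "0 0 -130 0 0 0" --pt "0 0 -130 0 0 0"

```text
clock: 17.85
position: [0.6128, -0.2707, 0.1297]
ee_rot: [0.001, 0.986, -0.165, 0.002]
contact_force: [0.0, 0.7, -2.4]
width: 0.0526
```

Run:
```python
from h import *
look("w8",[("nut_large",.148,.03)])
s=telemetry.get_state();Rt=q2R(s["ee_rot"]);print(s["position"].round(4)); e=np.array([.385,-.335,.133])-s["position"];print((Rt.T@e*1e3).round(1))
```

```text
tcp [ 0.6128 -0.2707  0.1297] x-axis yaw -19.0
nut_large 0.82 [189, 192, 126, 133] depthcirc (0.6126, -0.2711, 0.0275, 3303) mec (0.6167, -0.2735, 0.0314) ls [ 0.6164 -0.2724] zpct [0.1327 0.1421 0.1483]
nut_large 0.56 [165, 4, 80, 86] depthcirc none mec (0.6998, -0.2836, 0.0146) ls [ 0.7    -0.2836] zpct [0.0073 0.0123 0.0186]
[ 0.611  -0.2697  0.1263]
[-192.4  135.3   -6.2]
```

View pics/w8.png

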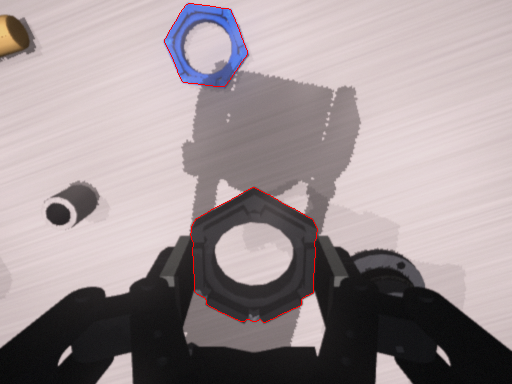

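>>> servo_tool --pt "-192 135 -5 0 0 -19" --pt "-192 135 -5 0 0 -19" --pt "-192 135 -5 0 0 -19" --pt "-192 135 -5 0 0 -19" --pt "-192 135 -5 0 0 -19" --pt "-192 135 -5 0 0 -19" --pt "-192 135 -5 0 0 -19" --pt "-192 135 -5 0 0 -19"

```text
clock: 18.75
position: [0.3873, -0.3352, 0.1319]
ee_rot: [-0.001, 1.0, 0.0, -0.0]
contact_force: [-0.3, -0.5, -1.7]
width: 0.0524
```

>>> servo_tool --pt "0 0 0 0 0 0" --pt "0 0 0 0 0 0" --pt "0 0 0 0 0 0"

```text
clock: 19.05
position: [0.3874, -0.3352, 0.1326]
ee_rot: [-0.0, 1.0, 0.001, -0.0]
contact_force: [-0.6, 0.5, -1.1]
width: 0.0525
```

Run:
```python
from h import *
print(telemetry.get_state()["position"].round(4))
im,d,P,C=look("w9",[("nut_large",.148,.03),("bearing_large",.044,.03),("stub_thick",.01,.045)])
for i in range(2): print(telemetry.get_state()["position"].round(4)); cams.get_image("top")
Z=C[...,2]
for lo,hi in [(.063,.07),(.136,.16)]:
    m=(Z>lo)&(Z<hi)&(np.abs(C[...,1]+.337)<(.024 if hi>.1 else .06)); p=C[m]
    if hi>.1: p=p[np.hypot(p[:,0]-.385,p[:,1]+.335)<.04]
    (cx,cy),r=cv2.minEnclosingCircle(p[:,:2].astype(np.float32));print(lo,hi,len(p),cx,cy,r,p.mean(0), np.percentile(p[:,2],[5,50,95]))
```

```text
[ 0.3874 -0.3352  0.1326]
tcp [ 0.3874 -0.3352  0.1326] x-axis yaw 0.06
nut_large 0.96 [189, 192, 126, 132] depthcirc (0.3874, -0.3354, 0.0312, 6633) mec (0.3902, -0.3353, 0.0318) ls [ 0.3896 -0.3352] zpct [0.1362 0.145  0.1513]
bearing_large 0.58 [218, 22, 93, 95] depthcirc (0.4715, -0.3423, 0.03, 3902) mec (0.4717, -0.3423, 0.03) ls [ 0.4717 -0.3422] zpct [0.0341 0.0438 0.0452]
stub_thick 0.93 [205, 5, 115, 125] depthcirc (0.4732, -0.3409, 0.0451, 5547) mec (0.4731, -0.3409, 0.045) ls [ 0.4729 -0.3407] zpct [0.0088 0.0102 0.0658]
stub_thick 0.69 [217, 21, 95, 95] depthcirc (0.4735, -0.3432, 0.0346, 170) mec (0.4736, -0.3432, 0.0346) ls [ 0.4736 -0.3432] zpct [0.0246 0.0438 0.0452]
[ 0.3869 -0.3354  0.1328]
[ 0.3869 -0.3354  0.1328]
0.063 0.07 810 0.47259998321533203 -0.3405701220035553 0.010070480406284332 [ 0.4728463  -0.34066157  0.06552072] [0.06351084 0.0656757  0.06696403]
0.136 0.16 8205 0.3868258595466614 -0.33488667011260986 0.03171563148498535 [ 0.38828628 -0.3370089   0.14586861] [0.13833433 0.14507512 0.15128025]
```

View pics/w9.png

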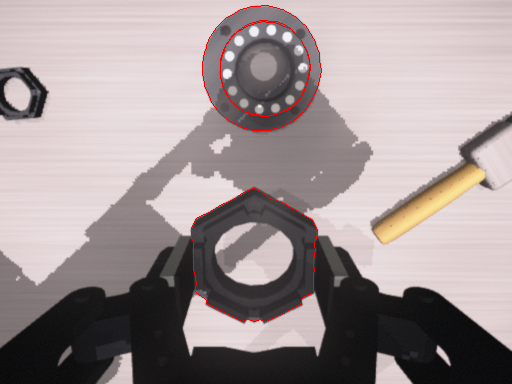

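>>> servo_tool --pt "43 5.5 0 0 0 0" --pt "86 5.5 0 0 0 0" --pt "86 5.5 0 0 0 0" --pt "86 5.5 0 0 0 0" --pt "86 5.5 0 0 0 0" --pt "86 5.5 0 0 0 0"

```text
clock: 19.95
position: [0.4715, -0.3408, 0.1327]
ee_rot: [-0.0, 1.0, -0.0, -0.0]
contact_force: [0.7, 0.2, -1.6]
width: 0.0527
```

>>> servo_tool --pt "0 0 30 0 0 0" --pt "0 0 55 0 0 0" --pt "0 0 75 0 0 0" --pt "0 0 87 0 0 0" --pt "0 0 87 0 0 0" --pt "0 0 87 0 0 0"

```text
clock: 20.55
position: [0.4726, -0.3414, 0.0463]
ee_rot: [0.0, 1.0, -0.0, 0.0]
contact_force: [-0.4, 0.2, -2.0]
width: 0.0525
```

>>> servo_tool --pt "0 0 0 0 0 0" --pt "0 0 0 0 0 0" --pt "0 0 0 0 0 0" --pt "0 0 0 0 0 0" --pt "0 0 -40 0 0 0" --pt "0 0 -80 0 0 0" --pt "0 0 -80 0 0 0" --pt "0 0 -80 0 0 0" --hand 0

```text
clock: 21.35
position: [0.4732, -0.3414, 0.1269]
ee_rot: [0.001, 1.0, 0.0, 0.001]
contact_force: [0.1, 0.6, -0.2]
width: 0.0855
```

Run:
```python
from h import *
im,d,P,C=look("w10",[("nut_large",.062,.03),("bearing_large",.044,.03)])
print(telemetry.get_state()["position"].round(4))
```

```text
tcp [ 0.4732 -0.3414  0.1269] x-axis yaw 0.0
nut_large 0.92 [213, 157, 78, 85] depthcirc (0.4726, -0.3415, 0.0274, 1250) mec (0.4756, -0.3405, 0.0309) ls [ 0.4754 -0.341 ] zpct [0.0483 0.0562 0.0625]
bearing_large 0.78 [227, 154, 60, 58] depthcirc (0.4824, -0.3426, 0.0236, 156) mec (0.4985, -0.3304, 0.0103) ls [ 0.4982 -0.3298] zpct [0.0273 0.0383 0.0451]
[ 0.4718 -0.3402  0.1244]
```

View pics/w10.png

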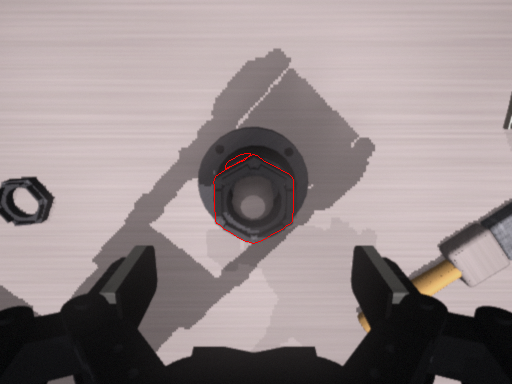

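>>> servo_tool --pt "60 -320 0 0 0 0" --pt "60 -320 0 0 0 0" --pt "60 -320 0 0 0 0" --pt "60 -320 0 0 0 0" --pt "60 -320 0 0 0 0" --pt "60 -320 0 0 0 0" --pt "60 -320 0 0 0 0" --pt "60 -320 0 0 0 0"

```text
clock: 22.3
position: [0.532, -0.0175, 0.1243]
ee_rot: [-0.001, 1.0, 0.002, -0.001]
contact_force: [0.2, -0.3, 0.2]
width: 0.0854
```

>>> servo_tool --pt "97 -257 10 0 0 0" --pt "97 -257 10 0 0 0" --pt "97 -257 10 0 0 0" --pt "97 -257 10 0 0 0" --pt "97 -257 10 0 0 0" --pt "97 -257 10 0 0 0" --pt "97 -257 10 0 0 0" --pt "97 -257 10 0 0 0"

```text
clock: 23.1
position: [0.6292, 0.2348, 0.1141]
ee_rot: [0.001, 1.0, 0.0, -0.001]
contact_force: [-0.6, -1.1, 1.2]
width: 0.0853
```

>>> servo_tool --pt "0 0 0 0 0 0" --pt "0 0 0 0 0 0" --pt "0 0 0 0 0 0"

```text
clock: 23.4
position: [0.6297, 0.2345, 0.116]
ee_rot: [0.0, 1.0, -0.001, -0.0]
contact_force: [0.6, 1.0, -0.1]
width: 0.0855
```

Run:
```python
from h import *
im,d,P,C=look("w11",[("bearing_small",.016,.023)])
print(telemetry.get_state()["position"].round(4))
```

```text
tcp [0.6297 0.2345 0.116 ] x-axis yaw -0.1
bearing_small 0.63 [219, 152, 61, 65] depthcirc (0.6311, 0.2398, 0.0231, 1716) mec (0.6326, 0.2399, 0.0239) ls [0.6325 0.2395] zpct [0.0053 0.0158 0.0172]
[0.6298 0.2351 0.1161]
```

View pics/w11.png

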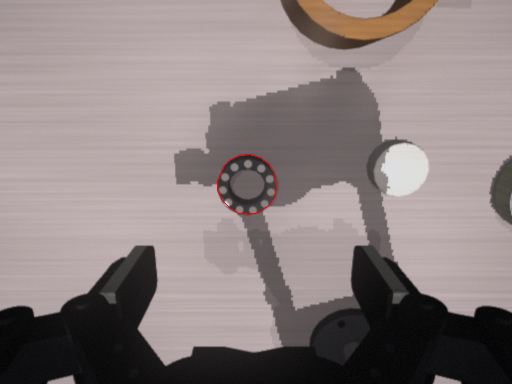

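>>> servo_tool --pt "1.4 -5 50 0 0 0" --pt "1.4 -5 90 0 0 0" --pt "1.4 -5 114 0 0 0" --pt "1.4 -5 114 0 0 0" --pt "1.4 -5 114 0 0 0"

```text
clock: 24.0
position: [0.6316, 0.2408, 0.0022]
ee_rot: [0.0, 1.0, -0.0, 0.0]
contact_force: [0.3, 0.1, 0.6]
width: 0.0854
```

>>> servo_tool --pt "0 0 0 0 0 0" --pt "0 0 0 0 0 0" --pt "0 0 0 0 0 0" --pt "0 0 0 0 0 0" --pt "0 0 0 0 0 0" --pt "0 0 0 0 0 0" --pt "0 0 0 0 0 0" --pt "0 0 0 0 0 0" --hand 255 --grip_force 40

```text
clock: 24.8
position: [0.6323, 0.2411, 0.004]
ee_rot: [-0.0, 1.0, -0.0, 0.002]
contact_force: [-0.0, 0.2, 4.8]
width: 0.0439
```

>>> servo_tool --pt "0 0 -30 0 0 0" --pt "0 0 -80 0 0 0" --pt "0 0 -115 0 0 0" --pt "-50 20 -115 0 0 0" --pt "-100 40 -115 0 0 0" --pt "-150 60 -115 0 0 0" --pt "-200 80 -115 0 0 0" --pt "-240 94 -115 0 0 0"

```text
clock: 25.6
position: [0.3966, 0.1489, 0.1172]
ee_rot: [0.0, 1.0, -0.0, 0.001]
contact_force: [0.1, 0.5, -0.9]
width: 0.0437
```

>>> servo_tool --pt "0 0 0 0 0 0" --pt "0 0 0 0 0 0" --pt "0 0 0 0 0 0" --pt "0 0 0 0 0 0"

```text
clock: 26.0
position: [0.4004, 0.1501, 0.1173]
ee_rot: [-0.0, 1.0, -0.0, 0.001]
contact_force: [0.8, 0.1, -0.9]
width: 0.044
```

Run:
```python
from h import *
im,d,P,C=look("w12",[("bearing_small",.13,.023),("stub_thin",.01,.038)])
print(telemetry.get_state()["position"].round(4))
```

```text
tcp [0.4004 0.1501 0.1173] x-axis yaw -0.0
stub_thin 0.74 [210, 32, 103, 110] depthcirc (0.4748, 0.145, 0.0381, 8372) mec (0.4746, 0.145, 0.0383) ls [0.4748 0.1451] zpct [0.0087 0.01   0.0389]
[0.3995 0.1499 0.1167]
```

View pics/w12.png

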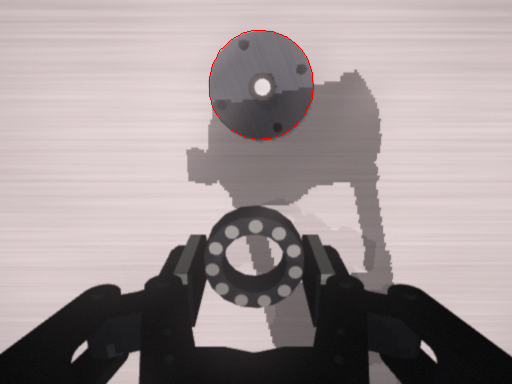

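```bash
cat >> h.py <<'E'
def held(h,rad):
    st=telemetry.get_state(); im,d=cams.get_image("wrist"); P=campose("wrist",st); C=cloud(d,P); t=st["position"]
    p=C[(np.hypot(C[...,0]-t[0],C[...,1]-t[1])<rad*1.35)&(C[...,2]>t[2]-.02)&(C[...,2]<t[2]+.03)&(np.abs(C[...,1]-t[1])<rad*.75)]
    zt=np.percentile(p[:,2],97); top=p[p[:,2]>zt-.004]; w=top[:,:2]
    # front/back extents along x at centre strip
    s=top[np.abs(top[:,1]-t[1])<.004]; print("tcp",t.round(4),"top z",zt.round(4),"x-range centre strip",s[:,0].min().round(4),s[:,0].max().round(4),"mid",((s[:,0].min()+s[:,0].max())/2).round(4),"y",t[1].round(4))
    shaft=C[(np.hypot(C[...,0]-.4748,C[...,1]-.145)<.02)&(C[...,2]>.03)&(C[...,2]<.05)]
    if len(shaft)>10: print("shaft top",shaft[shaft[:,2]>.043].mean(0).round(4),len(shaft))
E
python3 -c "
from h import *
held(.016,.023)"
```

```text
tcp [0.3995 0.1499 0.1167] top z 0.13 x-range centre strip 0.3755 0.4215 mid 0.3985 y 0.1499
shaft top [0.4746 0.145  0.0455] 605
```

>>> servo_tool --pt "38 5 0 0 0 0" --pt "76 5 0 0 0 0" --pt "76 5 0 0 0 0" --pt "76 5 0 0 0 0" --pt "76 5 0 0 0 0" --pt "76 5 0 0 0 0"

```text
clock: 26.8
position: [0.4732, 0.1447, 0.1165]
ee_rot: [0.0, 1.0, 0.0, -0.001]
contact_force: [-0.1, -1.4, -1.5]
width: 0.0439
```

>>> servo_tool --pt "0 0 40 0 0 0" --pt "0 0 65 0 0 0" --pt "0 0 88 0 0 0" --pt "0 0 101.5 0 0 0" --pt "0 0 101.5 0 0 0" --pt "0 0 101.5 0 0 0"

```text
clock: 27.4
position: [0.4739, 0.1447, 0.0154]
ee_rot: [0.0, 1.0, 0.0, -0.0]
contact_force: [0.2, -0.8, -1.0]
width: 0.0441
```

>>> servo_tool --pt "0 0 0 0 0 0" --pt "0 0 0 0 0 0" --pt "0 0 0 0 0 0" --pt "0 0 0 0 0 0" --pt "0 0 -40 0 0 0" --pt "0 0 -80 0 0 0" --pt "0 0 -105 0 0 0" --pt "0 0 -105 0 0 0" --hand 0

```text
clock: 28.2
position: [0.4774, 0.1451, 0.1241]
ee_rot: [-0.001, 1.0, -0.0, 0.004]
contact_force: [0.3, 0.4, -0.6]
width: 0.0855
```

>>> servo_tool --pt "-18 290 5 0 0 0" --pt "-18 290 5 0 0 0" --pt "-18 290 5 0 0 0" --pt "-18 290 5 0 0 0" --pt "-18 290 5 0 0 0" --pt "-18 290 5 0 0 0" --pt "-18 290 5 0 0 0" --pt "-18 290 5 0 0 0"

```text
clock: 29.0
position: [0.4555, -0.1457, 0.1143]
ee_rot: [-0.001, 1.0, -0.001, -0.001]
contact_force: [-0.5, 0.4, -0.2]
width: 0.0854
```

>>> servo_tool --pt "0 0 0 0 0 0" --pt "0 0 0 0 0 0" --pt "0 0 0 0 0 0"

```text
clock: 29.3
position: [0.4564, -0.144, 0.1152]
ee_rot: [-0.0, 1.0, 0.001, -0.0]
contact_force: [0.1, -0.2, -0.0]
width: 0.0856
```

Run:
```python
from h import *
im,d,P,C=look("w13",[("nut_small",.015,.023)])
m=((C[...,2]>.004)&(C[...,2]<.03)&(np.hypot(C[...,0]-.4579,C[...,1]+.148)<.035))
p=C[m]; pts=p[:,:2]
W=[]
for a in np.arange(0,180,1.):
    n=np.array([np.cos(np.radians(a)),np.sin(np.radians(a))]); q=np.percentile(pts@n,[.2,99.8]); W.append((q[1]-q[0],a,q.mean()))
W=np.array(W); sc=[W[a,0]+W[(a+60)%180,0]+W[(a+120)%180,0] for a in range(60)]
a=int(np.argmin(sc));print("flat normal",a,[W[(a+k)%180].round(4) for k in(0,60,120)])
N=np.array([[np.cos(np.radians(W[(a+k)%180,1])),np.sin(np.radians(W[(a+k)%180,1]))] for k in(0,60,120)])
print("centre",np.linalg.lstsq(N,np.array([W[(a+k)%180,2] for k in(0,60,120)]),rcond=None)[0],np.percentile(p[:,2],[10,50,90,99]).round(4))
print(telemetry.get_state()["position"].round(4))
it,_=cams.get_image("top");cv2.imwrite("pics/t13.png",cv2.resize(it[130:270,110:420],None,fx=2.5,fy=2.5)[:,:,::-1])
```

```text
tcp [ 0.4564 -0.144   0.1152] x-axis yaw 0.11
nut_small 0.68 [234, 162, 57, 50] depthcirc (0.4565, -0.1495, 0.0188, 309) mec (0.459, -0.1493, 0.0215) ls [ 0.4587 -0.1493] zpct [0.001  0.0089 0.0153]
flat normal 5 [array([0.0382, 5.    , 0.4418]), array([3.79e-02, 6.50e+01, 5.75e-02]), array([ 3.800e-02,  1.250e+02, -3.842e-01])]
centre [ 0.45654108 -0.14942736] [0.0075 0.0091 0.0148 0.0159]
[ 0.4565 -0.1444  0.1154]
```

View pics/w13.png

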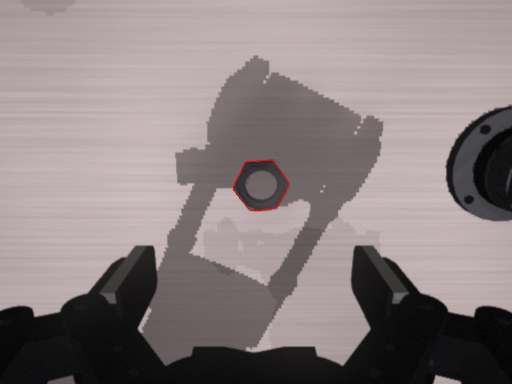

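View pics/t13.png

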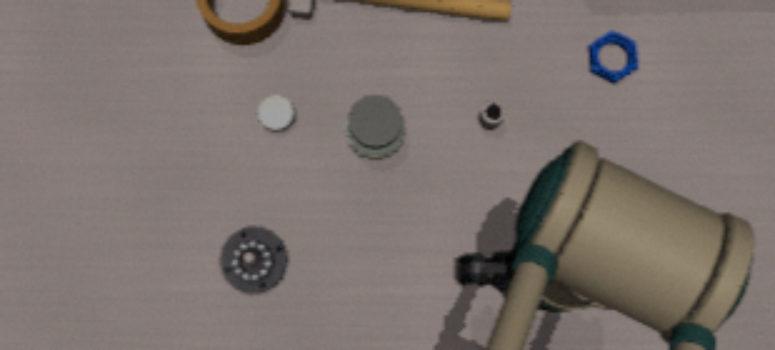

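>>> servo_tool --pt "0 5 10 0 0 8" --pt "0 5 30 0 0 16" --pt "0 5 60 0 0 25" --pt "0 5 60 0 0 25" --pt "0 5 60 0 0 25" --pt "0 5 60 0 0 25"

```text
clock: 30.05
position: [0.4575, -0.1508, 0.0565]
ee_rot: [0.0, 0.977, -0.215, 0.001]
contact_force: [-0.2, -0.2, -0.4]
width: 0.0856
```

Run:
```python
from h import *
s=telemetry.get_state();Rt=q2R(s["ee_rot"]);print(s["position"].round(4),s["qd"].round(3)); e=np.array([.4565,-.1494,.0])-s["position"];print((Rt.T@e*1e3).round(1), np.degrees(np.arctan2(Rt[1,0],Rt[0,0])))
```

```text
[ 0.4575 -0.1508  0.0565] [-0.003 -0.008 -0.004 -0.001 -0.004  0.008]
[-1.6 -0.8 56.4] -24.870173508752405
```

>>> servo_tool --pt "-1.5 -0.5 40 0 0 0" --pt "-1.5 -0.5 55 0 0 0" --pt "-1.5 -0.5 55 0 0 0" --pt "-1.5 -0.5 55 0 0 0"

```text
clock: 30.45
position: [0.4563, -0.1498, 0.0014]
ee_rot: [0.0, 0.976, -0.216, 0.001]
contact_force: [-0.4, 0.1, 1.1]
width: 0.0854
```

>>> servo_tool --pt "0 0 0 0 0 0" --pt "0 0 0 0 0 0" --pt "0 0 0 0 0 0" --pt "0 0 0 0 0 0" --pt "0 0 0 0 0 0" --pt "0 0 0 0 0 0" --pt "0 0 0 0 0 0" --pt "0 0 0 0 0 0" --hand 255 --grip_force 40

```text
clock: 31.25
position: [0.4558, -0.1495, 0.0013]
ee_rot: [0.0, 0.976, -0.216, 0.001]
contact_force: [-0.4, 0.5, 6.1]
width: 0.0366
```

>>> servo_tool --pt "0 0 -30 0 0 0" --pt "0 0 -80 0 0 0" --pt "0 0 -115 0 0 0" --pt "0 0 -115 0 0 -8" --pt "0 0 -115 0 0 -16" --pt "0 0 -115 0 0 -25" --pt "0 0 -115 0 0 -25" --pt "0 0 -115 0 0 -25"

```text
clock: 32.05
position: [0.4551, -0.1492, 0.1153]
ee_rot: [-0.0, 1.0, -0.001, -0.0]
contact_force: [0.0, 0.2, -0.7]
width: 0.0367
```

>>> servo_tool --pt "-56 -297 0 0 0 0" --pt "-56 -297 0 0 0 0" --pt "-56 -297 0 0 0 0" --pt "-56 -297 0 0 0 0" --pt "-56 -297 0 0 0 0" --pt "-56 -297 0 0 0 0" --pt "-56 -297 0 0 0 0" --pt "-56 -297 0 0 0 0"

```text
clock: 32.85
position: [0.3989, 0.1488, 0.1152]
ee_rot: [0.0, 1.0, 0.001, -0.0]
contact_force: [0.7, 1.0, -1.9]
width: 0.0363
```

>>> servo_tool --pt "0 0 0 0 0 0" --pt "0 0 0 0 0 0" --pt "0 0 0 0 0 0"

```text
clock: 33.15
position: [0.3998, 0.1464, 0.1152]
ee_rot: [0.0, 1.0, -0.002, -0.0]
contact_force: [0.8, 0.8, -1.7]
width: 0.0364
```

Run:
```python
from h import *
held(.015,.02)
im,d,P,C=look("w14",[("nut_small",.13,.023),("bearing_small",.026,.023),("stub_thin",.01,.038)])
print(telemetry.get_state()["position"].round(4))
```

```text
tcp [0.3998 0.1464 0.1152] top z 0.1292 x-range centre strip 0.3809 0.4189 mid 0.3999 y 0.1464
shaft top [0.4746 0.1451 0.0455] 609
tcp [0.3997 0.1465 0.1152] x-axis yaw -0.18
bearing_small 0.75 [223, 52, 67, 74] depthcirc (0.4725, 0.1448, 0.023, 2374) mec (0.4722, 0.1448, 0.0232) ls [0.4724 0.1447] zpct [0.0183 0.0258 0.0273]
[0.3995 0.1472 0.1153]
```

View pics/w14.png

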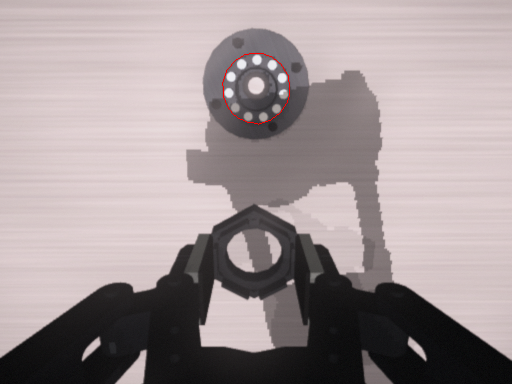

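>>> servo_tool --pt "38 2 0 0 0 0" --pt "75 2 0 0 0 0" --pt "75 2 0 0 0 0" --pt "75 2 0 0 0 0" --pt "75 2 0 0 0 0" --pt "75 2 0 0 0 0"

```text
clock: 34.0
position: [0.473, 0.1456, 0.1151]
ee_rot: [0.0, 1.0, 0.0, -0.001]
contact_force: [-0.1, -0.3, -0.1]
width: 0.0366
```

>>> servo_tool --pt "0 0 30 0 0 0" --pt "0 0 55 0 0 0" --pt "0 0 75 0 0 0" --pt "0 0 86.5 0 0 0" --pt "0 0 86.5 0 0 0" --pt "0 0 86.5 0 0 0"

```text
clock: 34.6
position: [0.4744, 0.1458, 0.0291]
ee_rot: [0.0, 1.0, 0.0, 0.0]
contact_force: [0.1, 0.3, -1.0]
width: 0.0368
```

>>> servo_tool --pt "0 0 0 0 0 0" --pt "0 0 0 0 0 0" --pt "0 0 0 0 0 0" --pt "0 0 0 0 0 0" --pt "0 0 -40 0 0 0" --pt "0 0 -80 0 0 0" --pt "0 0 -90 0 0 0" --pt "0 0 -90 0 0 0" --hand 0

```text
clock: 35.4
position: [0.4757, 0.1459, 0.1206]
ee_rot: [-0.0, 1.0, -0.0, 0.002]
contact_force: [1.2, -0.5, 0.2]
width: 0.0853
```

Run:
```python
from h import *
im,d,P,C=look("w15",[("nut_small",.041,.023),("stub_thin",.01,.038)])
it,dt=cams.get_image("top");cv2.imwrite("pics/t15.png",cv2.resize(it[130:270,110:420],None,fx=2.5,fy=2.5)[:,:,::-1])
Pt=campose("top");Ct=cloud(dt,Pt)
for r in spotter.outline_of("grease_tub","top")[:1]:
    print("tub",r["rect"],r["conf"],np.percentile(Ct[r["region"]][:,2],[50,90]))
im,_=cams.get_image("scene");cv2.imwrite("pics/s15.png",im[:,:,::-1])
```

```text
tcp [0.4757 0.1459 0.1206] x-axis yaw -0.01
nut_small 0.94 [228, 163, 56, 60] depthcirc (0.4752, 0.1459, 0.019, 378) mec (0.4779, 0.1466, 0.0217) ls [0.4778 0.1459] zpct [0.0296 0.035  0.0412]
stub_thin 0.62 [208, 138, 95, 94] depthcirc (0.4748, 0.145, 0.0381, 4030) mec (0.4754, 0.145, 0.0383) ls [0.4753 0.1451] zpct [0.0088 0.0101 0.0426]
tub [251.8, 164.0, 18.2, 31.3] 0.62 [0.05943538 0.06191766]
```

View pics/w15.png

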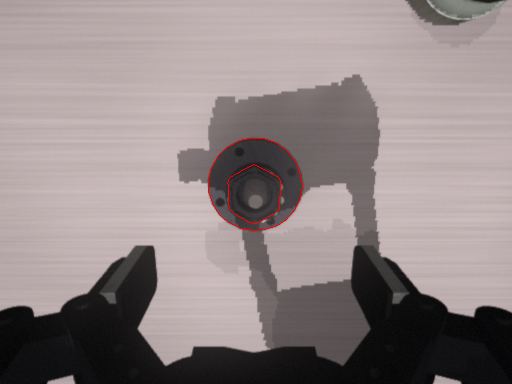

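View pics/t15.png

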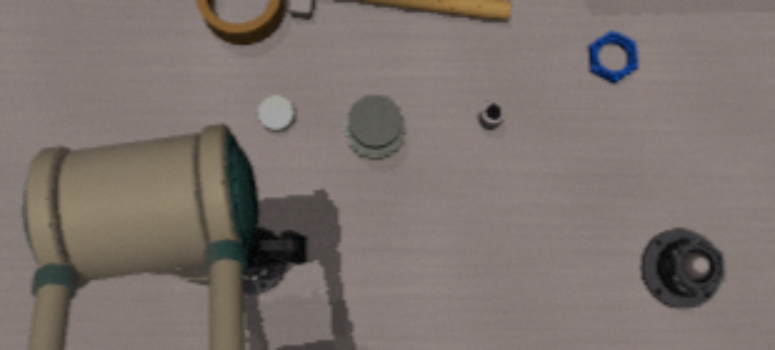

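View pics/s15.png

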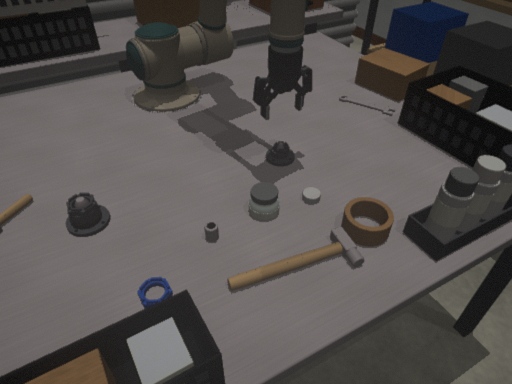

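Both stacks are seated, the tub hasn't moved, the blue nut is untouched and the gripper is clear. I'm handing the job in.

```bash
python3 -c "
from rig import sign_off
print(sign_off())"
```

```text
the job is handed in; nothing more can be done
None
```

I fitted the seal, large bearing and large nut on the thick axle, then the small bearing and small nut on the thin axle, both nuts slots up. I handed the job in at about 36 s, and no verdict was reported.

| Part | Measured top height | Nominal top height | Distance off the axis |
|---|---|---|---|
| Seal | 24 mm | 24 mm | about 2 mm |
| Large bearing | 44 mm | 44 mm | about 2 mm |
| Large nut | 62 mm | 62 mm | about 1 mm |
| Small bearing | 26 mm | 26 mm | about 2 mm |
| Small nut | 41 mm | 41 mm | about 1 mm |

- **When measured:** each part was checked from the wrist camera after it was placed. The parts below the nuts were not measured again afterwards, but each nut sits at its right height on top of them.
- **Scene:** the tub is upright and appears where it started in the top view, the blue nut is untouched and the gripper was clear at hand-in.
- **Disagreements:** the gripper's width reading was 1.5 to 3 mm under the true part sizes, and the measured tool position drifted a few millimetres between readings. I worked from camera offsets of the held part instead, and no check failed.

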